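# Latch the test-pen gate open

### The arm

A 6-joint arm with a two-finger parallel gripper is mounted at the origin on a cart in front of the work surface, level with it; the furniture and walls round the work are solid. World frame = base frame: x ahead of the robot, y to its left, z up, the work surface at z = 0. Lengths are in mm, angles in rad, forces in N, time in s.
With the tool pointing down it reaches from about 325 to 875 mm from the base axis. Payload 4.4 kg.
Tool frame: the origin (TCP) lies on the centre line of the jaws, within the pads' length; the fingertips stand 22 mm ahead of it and the grasp point (between the pads) lies 3 mm ahead of it (ctrl.tip_extent is the z of the fingertips in the tool frame, in mm); z points along the fingers, y is the line along which they close (so a half turn about z gives the same grasp; the last joint's range is limited). The gripper opens to 85 mm and grips with 20 to 120 N. Pads are 22 mm wide; open, the fingers measure 114 mm over their backs; the gripper's body (76 mm by 85 mm) begins 54 mm behind the grasp point. The pads swing forward as they close: fully open they stand 13 mm farther back than shut.
Start: joints at [1.02, 0.207, 1.542, -0, 1.393, -0.15], TCP at [223.819, 529.653, 253.282] pointing down, gripper open.
Joint ranges: [-2.73, 2.73], [-0.86, 2.22], [0.23, 2.46], [-1.11, 4.25], [0.08, 2.63], [-2.82, 2.82]. Speed limits (rad/s): [2.79, 2.79, 3.14, 3.14, 3.14, 3.14].

### API

Orientations are given as a unit quaternion [x, y, z, w].
In Python, from workcell import ctrl, eyes gives the robot as it stands.
- The arm moves only by the tool servo_tool, never from a script. Its argument "increments" is a list of rows, each a list of 7 numbers: the turn, a rotation vector about the tool's x, y, z as a fraction of full scale, then the shift along the tool's x, y, z as a fraction of full scale, then the opening in per cent of the stroke, from 0 (shut) to 100 (fully open). A call has 1 to 5 rows; each row shifts and turns the commanded pose from where the row before left it, along the tool's axes as they then stand; what a row does not reach is not made up. Full scale, the value 1, is 0.04 m for a shift and 4 degrees for a turn. A row lasts 1/12 s, in which the tool goes at most 41.7 mm and 7.16 degrees, less where a joint would pass 70% of its speed; a pose out of reach is approached as far as the arm can. A call with a number of a shift or a turn outside -1 to 1 is refused whole. A call with a gripper value outside its range is refused whole. The fingers move at their own pace and stop on an object; the grip force is fixed at half the most. Time passes only in rows, so rows that do not move let the fingers close. It gives the time, the measured TCP pose, the force, the opening and the grip force at its end, in the units of the state.
- ctrl.sense(): the state, without advancing time (a new reading comes with each control period).
- eyes.grab_frame(name): name is "scene" or "top" or "wrist"; returns (picture, depth): 384x512x3 uint8, red, green, blue; 384x512 float32, mm along the optical axis (not along the pixel's ray), 0 where there is no reading.
- eyes.camera_params(name): a dict with "fx", "fy", "cx", "cy" (pixels), "rvec" (rotation vector, rad) and "tvec" (3), from world to camera coordinates, as OpenCV has them. Camera axes: x right, y down, z forward; pixel columns grow to the right and rows downward; lengths in mm; the calibration is good to about 2 mm. A picture is of the moment at which its call begins: read the wrist's pose just before it. camera_params takes no time and is no camera call; for the wrist camera it gives the pose at the moment of the call.
- ctrl.job_done(): hands the job in; it is judged then, once.
The state is a dict: "t": time; "joint_positions": joint angles; "joint_velocities": joint speeds; "tau": joint torques, N m; "tcp_pos": TCP position; "orientation": TCP orientation; "ft_force": force on the tool from outside, world axes, zero at the start; "ft_torque": the same for the moment, N m; "width": opening from 0.0 (shut) to 1.0 (fully open); "finger_force": force on a finger pad.
Only numpy, scipy, OpenCV 4.12 (cv2) and the standard library are available. Lean on these libraries where they do the work, as an engineer would, in place of code of your own. Each camera call takes 0.05 s, during which the arm holds its last target. There are 200 camera calls.

### The job

Open the yellow gate of the test pen: lift the red gravity latch bar out of the catch, swing the gate out towards you, and let the bar drop into the notch of the hold-open saddle on the curved rail, so that the gate stays open by itself when you let go. Do it gently: never force the bar against the catch, the saddle or its stop, and leave the power cube, solder spool, tip cleaner and side cutters where they are.

Things in the scene. Friction and masses are not known exactly. Their poses are not given: they have to be found in the camera images.
- guard: fixed yellow fenced pen, 235 mm wide, 135 mm deep, 95 mm high. Origin on the bench in the middle of the gate opening; z up, +x into the pen, -x out of it to the side where the gate opens, +y to the hinge, -y to the catch
- gate_hinge (a point): point on the bench on the gate's vertical hinge axis, at (0, 0.100, 0) in the guard's frame
- gate (a joint): gate angle, rad: 0 shut (gate along the guard's -y from the hinge), grows as it swings out to the guard's -x (clockwise from above), limit 1.4. At angle t a gate point at radius r is at hinge + r*(-sin t, -cos t) in guard axes. A light spring shuts the gate when not held (0.09 Nm shut, 0.15 Nm at 1.15 rad). Damping 0.1 Nms/rad. Gate 172 mm long, top z = 0.100
- latch_bar: red latch bar on top of the gate, 8 mm thick, 14 mm high, 190 mm long, about 300 g. Origin on its pivot, 40 mm from the gate hinge, z = 0.112; its -y axis runs along the bar to the tip, z up, x across the bar (normal to the gate). Turns freely about x: it falls by its weight to level, where a stop at the pivot carries it, and can be lifted until the tip is 36 mm up (handle 20 mm)
- handle (a point): point to grip, on the upright red tab of the bar: tab 8 mm thick (across the bar), 22 mm along the bar, rising from the bar to 167 mm above the bench; this point lies 130 mm from the hinge axis, 150 mm above the bench, 17 mm below the tab's top edge. Grip it from above across the 8 mm. It rises 0.55 mm for each mm that the tip rises
- bar_tip (a point): centre of the bar near its tip, 205 mm from the hinge axis; 112 mm above the bench when the bar is down (level), also in the catch and in the saddle notch (their floors are at z = 0.102, 3 mm below the bar)
- catch: fixed dark U-shaped catch on a yellow post, origin on the bench 195 mm from the hinge under the shut bar. Slot 14 mm wide; its wall on the opening side stands to z = 0.120, so the tip must be lifted more than 15 mm to pass; far wall to z = 0.132
- keeper: fixed curved steel rail at radius 195 mm about the hinge, z = 0.078, on two feet; origin on the bench on the hinge axis, same axes as the guard. It carries the dark hold-open saddle, clamped hard somewhere along it: its notch is at a gate angle of 0.75 to 1.15 rad, different each time and not measured (see it or find it by feel). Over 20 N between bar and saddle or catch counts as forcing
- rail_mid (a point): point on the rail at gate angle 0.95 rad. Saddle, in the order the opening bar meets it: ramp 40 mm long from z = 0.101 to 0.113; crest 6 mm at 0.113; notch 16 mm wide, floor 0.102; rubber-faced stop to 0.148, which the bar cannot pass. A freely hanging bar rides up the ramp and drops in; a bar held with its tip 15 to 30 mm up clears the crest, meets the stop and then is over the notch
- power_cube: loose black cube with sockets, 70x70x92 mm, standing in the pen; leave alone
- solder_spool: loose solder spool, 44 mm wide, 32 mm high, on the hinge side in front of the pen, outside the gate's swing; leave alone
- tip_cleaner: loose black pot of brass wool, 58 mm wide, 43 mm high, beside the pen on the catch side; leave alone
- side_cutters: loose red-handled side cutters, 121 mm long, lying flat beside the hinge; leave alone

How it is judged:
By the outcome, as a careful person would: the job done as asked, in the order asked, and still so for the second after the job is handed in, with the robot touching nothing.
It also fails if it takes over 64 s, if anything falls off the work surface, if the arm or the gripper's body presses on something with over 40 N, if the wrist force passes 120 N, or if a joint passes its speed limit or range.

## Working session

There is one attempt and no reset: what is moved stays moved. The work goes in short steps, Python scripts to look and compute and a tool call to move; the robot and the scene stay as the last step left them, time stands still between calls to the robot, and variables do not carry over. Pictures are saved under pics/ and viewed, at most 10 in all, crops included, and the job is handed in when it is done.

Besides the shell and the picture viewer there is one more tool, called as name(argument=value, ...), one argument or row to a line, values as JSON. servo_tool: Moves the arm, as the interface text tells. Its arguments: {"type":"object","properties":{"increments":{"type":"array","items":{"type":"array","items":{"type":"number"}}}},"required":["increments"]}

```bash
mkdir -p pics
cat > h.py <<'E'
import numpy as np, cv2
from workcell import ctrl, eyes
def grab(n):
    p=eyes.camera_params(n); im,d=eyes.grab_frame(n); return p,im,d
def cloud(p,d):
    v,u=np.mgrid[:d.shape[0],:d.shape[1]]
    c=np.stack([(u-p['cx'])/p['fx']*d,(v-p['cy'])/p['fy']*d,d],-1)
    R=cv2.Rodrigues(np.array(p['rvec'],float))[0]
    return (c-np.array(p['tvec']).ravel())@R
def red(im):
    h=cv2.cvtColor(im,cv2.COLOR_RGB2HSV); return ((h[...,0]<8)|(h[...,0]>172))&(h[...,1]>140)&(h[...,2]>60)
E
python3 - <<'E'
from h import *
ims=[]
for n in("scene","top"):
    p,im,d=grab(n); np.savez(n+'0.npz',im=im,d=d,**{k:np.array(v) for k,v in p.items()})
    cv2.imwrite(f'pics/{n}0.png',im[...,::-1])
    W=cloud(p,d); m=red(im)&(d>0)
    nn,l,s,c=cv2.connectedComponentsWithStats(m.astype(np.uint8))
    for i in range(1,nn):
        if s[i,4]>30:
            P=W[l==i]; print(n,s[i],P.min(0).round(),P.max(0).round(),np.median(P,0).round())
print(ctrl.sense())
E
```

```text
scene [283  69  13  43 385] [651. 478. 104.] [680. 502. 221.] [664. 486. 178.]
scene [147 141  11   6  49] [285. 506.  14.] [313. 536.  19.] [299. 523.  17.]
scene [235 162  78  40 689] [499. 131.  95.] [642. 283. 169.] [577. 189. 119.]
scene [164 183  35   5 120] [331. 334.   3.] [413. 350.  16.] [370. 344.  10.]
scene [164 188  36   9 141] [331. 305.   2.] [415. 327.  15.] [372. 311.  10.]
top [119 123  25  23 248] [651. 475. 111.] [682. 527. 223.] [662. 484. 208.]
top [234 153  54  58 258] [501. 132.   7.] [643. 259. 170.] [571. 194. 120.]
top [202 245   7  32  64] [335. 332.   8.] [415. 346.  17.] [372. 342.  13.]
top [212 245   6  32  64] [335. 306.   7.] [416. 321.  18.] [375. 309.  13.]
top [129 286  10  10  54] [287. 508.  12.] [310. 532.  19.] [294. 523.  17.]
{'t': 0.1, 'joint_positions': array([ 1.02051346e+00,  2.07367448e-01,  1.54280493e+00, -8.40279959e-06,
        1.39347557e+00, -1.50486542e-01]), 'joint_velocities': array([-0.00060152, -0.00139998, -0.00395249,  0.00048854,  0.00201345,
        0.00032154]), 'tau': array([-1.34930510e-04, -3.84089756e+01, -2.92549235e+01, -2.28227232e-04,
        4.87597397e-03, -1.58722281e-05]), 'tcp_pos': array([223.48163581, 529.11280817, 252.2261852 ]), 'orientation': array([ 1.98568688e-01,  9.80086435e-01, -9.66626875e-04, -3.48865595e-04]), 'ft_force': array([0.28487528, 0.03108133, 0.03617598]), 'ft_torque': array([-0.02638405,  0.02211186, -0.00698048]), 'finger_force': 0.0, 'width': 0.9989708834462506}
```

View pics/scene0.png

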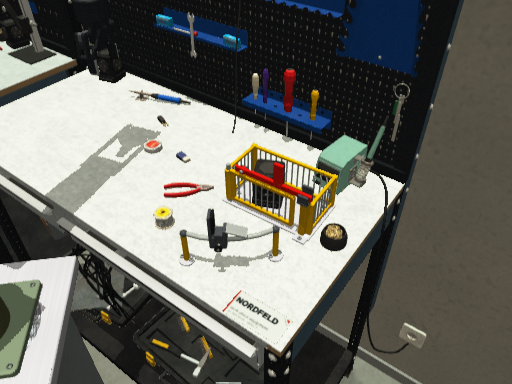

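View pics/top0.png

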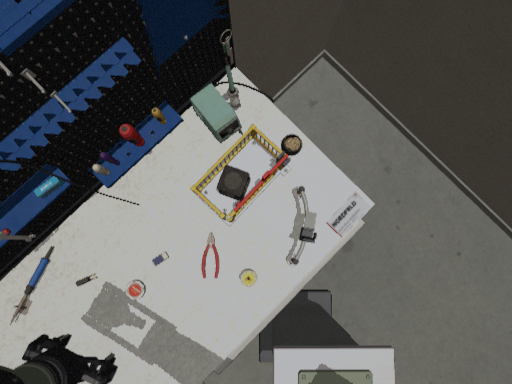

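The top view shows the pen with the red bar from about (234,211) at the hinge end to (288,153) at the catch. The rail runs from (298,190) to (293,262), with the dark saddle near (308,236). Next I fit the bar line and locate the saddle.

```bash
cat >> h.py <<'E'
def fitbar(W,m,lo=108,hi=124):
    P=W[m&(W[...,2]>lo)&(W[...,2]<hi)]; P=P[(P[:,0]>400)&(P[:,1]<330)&(P[:,0]<660)]
    l=cv2.fitLine(P[:,:2].astype(np.float32),cv2.DIST_HUBER,0,.01,.01).ravel()
    s=(P[:,:2]-l[2:])@l[:2]; return l,s.min(),s.max(),P
E
python3 - <<'E'
from h import *
for n in("scene","top"):
    z=np.load(n+'0.npz'); p={k:z[k] for k in z.files}; im,d=z['im'],z['d']
    W=cloud(p,d); m=red(im)&(d>0)
    l,a,b,P=fitbar(W,m); print(n,l,'ends',l[2:]+a*l[:2],l[2:]+b*l[:2],len(P),'z',np.percentile(P[:,2],[10,50,90]))
    T=W[m&(W[...,2]>140)&(W[...,0]>500)&(W[...,1]<280)]; T=T[T[:,0]<645]; print('tab',T.mean(0),T.min(0),T.max(0),len(T))
    # dark saddle
    g=im.max(2)<80
    R=(W[...,2]>70)&(W[...,2]<155)&g&(d>0)&(W[...,0]>330)&(W[...,0]<560)&(W[...,1]<230)&(W[...,1]>-50)
    k,lab,s,c=cv2.connectedComponentsWithStats(R.astype(np.uint8))
    for i in range(1,k):
        if s[i,4]>8: Q=W[lab==i]; print('dark',s[i],Q.min(0).round(),Q.max(0).round(),Q.mean(0).round())
    y=cv2.cvtColor(im,cv2.COLOR_RGB2HSV); y=(y[...,0]>18)&(y[...,0]<32)&(y[...,1]>150)&(W[...,2]>40)&(d>0)
    k,lab,s,c=cv2.connectedComponentsWithStats(y.astype(np.uint8))
    for i in range(1,k):
        if s[i,4]>15: Q=W[lab==i]; print('yel',s[i],Q.min(0).round(),Q.max(0).round(),Q.mean(0).round())
    cr=(slice(120,290),slice(180,350)) if n=='top' else (slice(135,275),slice(160,350))
    cv2.imwrite(f'pics/{n}0c.png',cv2.resize(im[cr],None,fx=4 if n=='scene' else 3.5,fy=4 if n=='scene' else 3.5,interpolation=cv2.INTER_CUBIC)[...,::-1])
E
```

```text
scene [  0.7362836  -0.6766731 567.6725    197.49306  ] ends [498.56269071 261.00763227] [637.79425272 133.04844014] 461 z [110.49240658 117.53500948 120.24597359]
tab [580.19727549 186.43494255 155.89915239] [570.40019435 177.72348825 140.0248068 ] [589.89195535 198.86496005 168.87201007] 131
dark [255 185   2   6  12] [538. 225.  71.] [541. 229.  86.] [539. 227.  78.]
dark [261 188   2   5   9] [550. 215.  74.] [552. 218.  86.] [551. 216.  79.]
dark [207 210  21  42 418] [425.  58.  71.] [462.  98. 150.] [440.  76. 104.]
dark [273 227   4   7  17] [553.  87.  73.] [559.  96.  85.] [556.  91.  80.]
dark [180 231   6   6  24] [373. 104.  77.] [383. 111.  85.] [378. 107.  81.]
yel [310  89   9  31 189] [710. 431. 104.] [729. 448. 188.] [718. 437. 152.]
yel [ 225  143  113   82 1592] [476. 133.  40.] [725. 371. 109.] [596. 230.  82.]
yel [273 232   6  13  67] [554.  87.  40.] [565.  94.  77.] [558.  90.  59.]
yel [181 236   7  14  66] [372. 103.  40.] [383. 110.  77.] [377. 107.  58.]
top [  0.7344348  -0.6786793 566.9724    197.6429   ] ends [501.02947506 258.57969858] [639.55702622 130.56863234] 213 z [116.58535821 119.59386454 121.51560258]
tab [579.73423096 184.78672025 163.08668882] [571.74176979 177.02129431 146.39282723] [588.76737321 193.35457308 170.33378592] 33
dark [299 189   5   4  11] [552.  88.  78.] [558.  98.  86.] [556.  94.  83.]
dark [299 227  17  15 101] [428.  58.  71.] [463.  99. 151.] [440.  87. 122.]
dark [292 259   6   5  23] [375. 104.  81.] [385. 116.  89.] [380. 110.  86.]
yel [151 109  14  15  80] [711. 429. 110.] [736. 463. 188.] [716. 436. 162.]
yel [250 127   8   8  34] [702. 205.  42.] [716. 223.  96.] [710. 214.  75.]
```

View pics/scene0c.png

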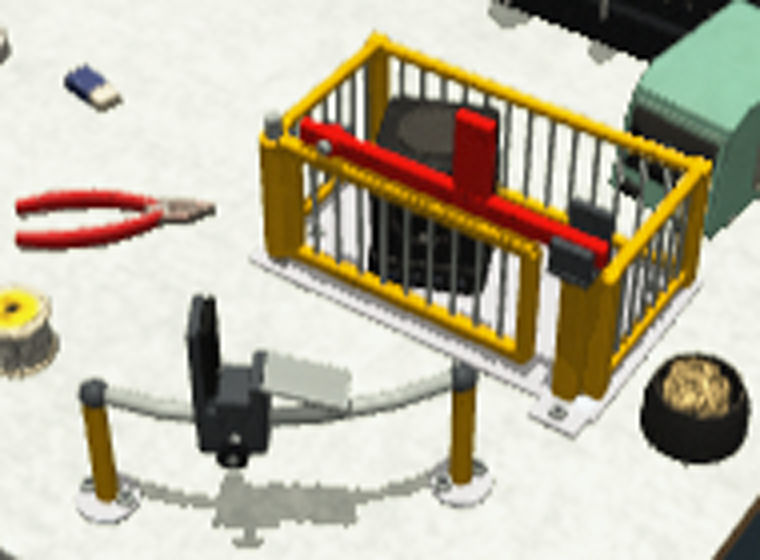

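View pics/top0c.png

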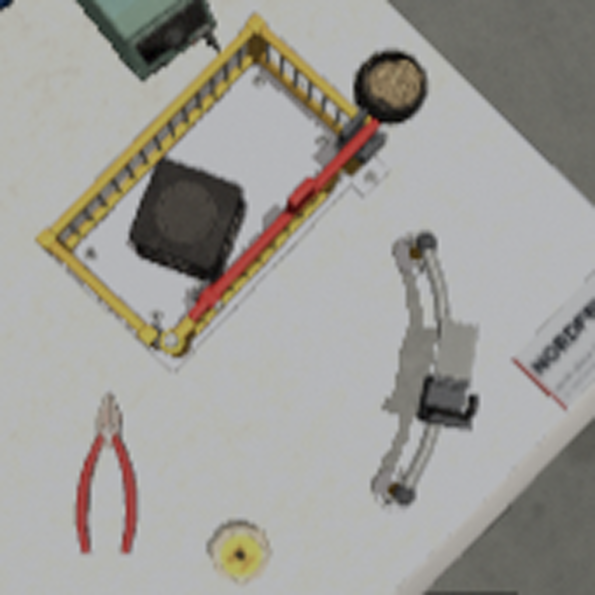

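The hinge, found from the tab, is about (484,274). The rail ends lie about 196 mm from it, which agrees with the given 195. Next: the saddle's notch angle, and the move to above the handle.

```bash
cat >> h.py <<'E'
from scipy.spatial.transform import Rotation as Ro
H=np.array([484.3,273.7]); A0=np.arctan2(-.678,.735)
def tang(P): 
    v=P[...,:2]-H; return A0-np.arctan2(v[...,1],v[...,0]), np.hypot(v[...,0],v[...,1])
def pose(t,lift=0,dz=0,back=False):
    """TCP target for gate angle t, bar tilt from tip lift (mm), grasp 3mm ahead of TCP at the handle + dz up"""
    a=np.arcsin(lift/165); r=40+90*np.cos(a)-38*np.sin(a); z=112+90*np.sin(a)+38*np.cos(a)
    e=A0-t; rad=np.array([np.cos(e),np.sin(e),0]); up=np.array([0,0,1.])
    u=np.cos(a)*up-np.sin(a)*rad      # tab direction
    zt=-u; xt=-(np.cos(a)*rad+np.sin(a)*up); yt=np.cross(zt,xt)
    p=np.r_[H,0]+r*rad+z*up+u*(3+dz)
    return p,Ro.from_matrix(np.c_[xt,yt,zt])
def inc(p,R,p0=None,R0=None):
    s=ctrl.sense(); 
    if p0 is None: p0=s['tcp_pos']; R0=Ro.from_quat(s['orientation'])
    return np.r_[np.degrees((R0.inv()*R).as_rotvec())/4,R0.inv().apply(p-p0)/40].round(2)
E
python3 - <<'E'
from h import *
for n in("scene","top"):
    z=np.load(n+'0.npz'); p={k:z[k] for k in z.files}; im,d=z['im'],z['d']
    W=cloud(p,d); t,r=tang(W)
    D=(W[...,2]>92)&(d>0)&(r>165)&(r<230)&(t>.5)&(t<1.38)&(im.max(2)<110)
    for lo,hi in((92,106),(106,118),(118,135),(135,152)):
        m=D&(W[...,2]>lo)&(W[...,2]<hi)
        if m.sum(): print(n,lo,m.sum(),'t',np.percentile(t[m],[0,5,50,95,100]).round(3),'r',np.percentile(r[m],[5,95]).round())
print(pose(0)[0],inc(*pose(0,dz=90)),inc(*pose(0,dz=60),*pose(0,dz=90)))
E
```

```text
scene 92 157 t [0.786 0.957 1.031 1.102 1.118] r [184. 205.]
scene 106 66 t [0.937 0.955 0.983 1.109 1.113] r [186. 205.]
scene 118 52 t [1.062 1.064 1.077 1.109 1.115] r [185. 206.]
scene 135 86 t [1.063 1.066 1.088 1.111 1.117] r [184. 206.]
top 92 73 t [0.799 0.97  1.01  1.058 1.108] r [182. 206.]
top 106 28 t [0.944 0.95  0.964 1.107 1.111] r [183. 206.]
top 118 4 t [1.067 1.068 1.086 1.095 1.095] r [182. 183.]
top 135 56 t [1.051 1.057 1.081 1.107 1.112] r [183. 206.]
[579.85434782 185.55598936 153.        ] [ -0.03   0.     4.95 -11.55  -4.44   0.24] [0.   0.   0.   0.   0.   0.75]
```

The saddle's stop face is at t≈1.062, so the notch centre is about 1.02 rad. The crest start at 0.945 agrees with that. Moving to above the handle.

servo_tool(
  increments=[
    [0, 0, 0, -0.77, -0.3, 0.02, 50],
    [0, 0, 0, -0.77, -0.3, 0.02, 50],
    [0, 0, 0, -0.77, -0.3, 0.02, 50],
    [0, 0, 0, -0.77, -0.3, 0.02, 50],
    [0, 0, 0, -0.77, -0.3, 0.02, 50],
  ],
)

```text
t: 0.52
tcp_pos: [342.8, 413.1, 248.7]
orientation: [0.198, 0.98, -0.0, -0.0]
ft_force: [-0.6, -0.1, 0.5]
width: 0.498
finger_force: 0.0
```

servo_tool(
  increments=[
    [0, 0, 0, -0.77, -0.3, 0.02, 50],
    [0, 0, 0, -0.77, -0.3, 0.02, 50],
    [0, 0, 0, -0.77, -0.3, 0.02, 50],
    [0, 0, 0, -0.77, -0.3, 0.02, 50],
    [0, 0, 0, -0.77, -0.3, 0.02, 50],
  ],
)

```text
t: 0.93
tcp_pos: [461.4, 297.8, 244.7]
orientation: [0.199, 0.98, -0.0, -0.0]
ft_force: [-0.3, 0.2, -0.9]
width: 0.497
finger_force: 0.0
```

servo_tool(
  increments=[
    [0, 0, 0, -0.77, -0.3, 0.02, 50],
    [0, 0, 0, -0.77, -0.3, 0.02, 50],
    [0, 0, 0, -0.77, -0.3, 0.02, 50],
    [0, 0, 0, -0.77, -0.3, 0.02, 50],
    [0, 0, 0, -0.77, -0.3, 0.02, 50],
  ],
)

```text
t: 1.35
tcp_pos: [579.9, 182.6, 240.5]
orientation: [0.199, 0.98, -0.0, -0.001]
ft_force: [0.4, 1.5, -0.4]
width: 0.499
finger_force: 0.0
```

servo_tool(
  increments=[
    [0, 0, 0.99, 0, 0, 0, 50],
    [0, 0, 0.99, 0, 0, 0, 50],
    [0, 0, 0.99, 0, 0, 0, 50],
    [0, 0, 0.99, 0, 0, 0, 50],
    [0, 0, 0.99, 0, 0, 0, 50],
  ],
)

```text
t: 1.77
tcp_pos: [579.0, 183.7, 240.4]
orientation: [0.366, 0.931, -0.0, -0.001]
ft_force: [-0.8, -0.2, -0.1]
width: 0.501
finger_force: 0.0
```

servo_tool(
  increments=[
    [0, 0, 0, 0, 0, 0, 50],
    [0, 0, 0, 0, 0, 0, 50],
  ],
)

```text
t: 1.93
tcp_pos: [579.0, 184.0, 240.7]
orientation: [0.363, 0.932, -0.0, -0.0]
ft_force: [0.2, 0.3, 0.5]
width: 0.503
finger_force: 0.0
```

Run:
```python
from h import *
p,im,d=grab('wrist'); cv2.imwrite('pics/w1.png',im[...,::-1])
W=cloud(p,d); m=red(im)&(d>0)
print(ctrl.sense()['tcp_pos'],inc(*pose(0,dz=60)))
l,a,b,P=fitbar(W,m); print(l,l[2:]+a*l[:2],l[2:]+b*l[:2],np.median(P[:,2]),len(P))
T=W[m&(W[...,2]>162)&(W[...,2]<175)]; print(len(T),T.min(0),T.max(0),cv2.minAreaRect(T[:,:2].astype(np.float32)),np.median(T[:,2]))
```

```text
[579.06161716 184.01028773 240.85560763] [-0.01 -0.01  0.02  0.01  0.04  0.7 ]
[  0.7346028   -0.67849743 555.62085    211.87682   ] [500.98286491 262.34181804] [638.69608618 135.14646012] 118.69580994629627 1475
272 [571.40611734 179.24392066 162.47867506] [590.09288137 197.64626747 168.64151294] ((580.6510620117188, 188.85035705566406), (6.835407257080078, 21.21613121032715), 47.51377487182617) 166.53565069582243
```

View pics/w1.png

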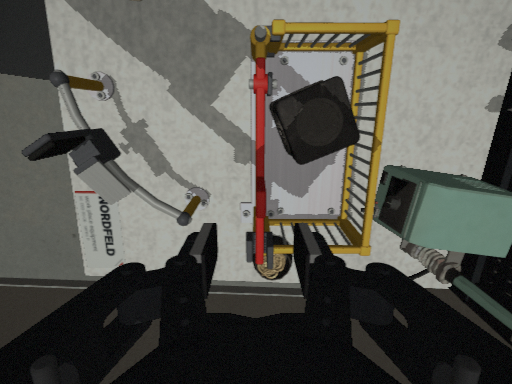

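The wrist view shows the bar as a vertical red line at u≈261, centred between the jaws, with the saddle at (95,150). The tab sits about 2–3 mm to +y of my estimate, so I shift a little, descend and grip.

servo_tool(
  increments=[
    [0, 0, 0, 0, 0.09, 0.44, 50],
    [0, 0, 0, 0, 0, 0.44, 50],
    [0, 0, 0, 0, 0, 0.44, 50],
    [0, 0, 0, 0, 0, 0.44, 50],
    [0, 0, 0, 0, 0, 0.43, 40],
  ],
)

```text
t: 2.4
tcp_pos: [581.6, 186.7, 152.8]
orientation: [0.363, 0.932, -0.0, -0.0]
ft_force: [0.1, 0.2, 0.0]
width: 0.401
finger_force: 0.0
```

servo_tool(
  increments=[
    [0, 0, 0, 0, 0, 0, 30],
    [0, 0, 0, 0, 0, 0, 24],
    [0, 0, 0, 0, 0, 0, 20],
    [0, 0, 0, 0, 0, 0, 16],
    [0, 0, 0, 0, 0, 0, 14],
  ],
)

```text
t: 2.82
tcp_pos: [582.8, 186.9, 155.4]
orientation: [0.364, 0.931, 0.001, 0.001]
ft_force: [-0.7, 0.6, -0.2]
width: 0.144
finger_force: 0.0
```

servo_tool(
  increments=[
    [0, 0, 0, 0, 0, 0, 13],
    [0, 0, 0, 0, 0, 0, 12],
    [0, 0, 0, 0, 0, 0, 12],
  ],
)

```text
t: 3.07
tcp_pos: [582.0, 186.7, 154.2]
orientation: [0.364, 0.931, 0.0, 0.0]
ft_force: [-0.3, 0.3, 0.5]
width: 0.122
finger_force: 0.0
```

Run:
```python
from h import *
s=ctrl.sense();print(s['tcp_pos'],s['ft_force'],s['finger_force'],inc(*pose(0)))
p,im,d=grab('wrist')
W=cloud(p,d); m=red(im)&(d>0)
l,a,b,P=fitbar(W,m); print(l,len(P))
cv2.imwrite('pics/w2.png',im[...,::-1])
```

```text
[581.98479582 186.70079761 154.1743831 ] [-0.3282359   0.29089087  0.50744774] 0.0 [ 0.01  0.01 -0.    0.02 -0.06  0.03]
[  0.7343564   -0.67876405 543.6408     223.07213   ] 3051
```

View pics/w2.png

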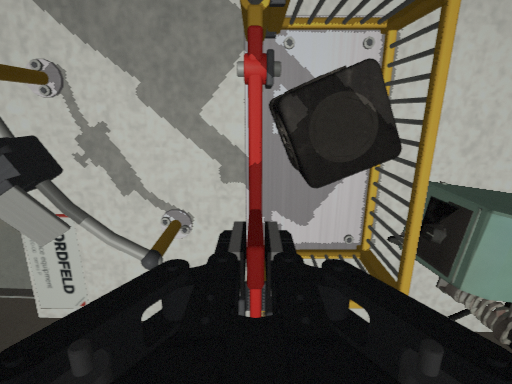

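The tab stands between the jaws and the bar is centred at u≈255. Closing.

servo_tool(
  increments=[
    [0, 0, 0, 0, 0, 0, 10],
    [0, 0, 0, 0, 0, 0, 8],
    [0, 0, 0, 0, 0, 0, 4],
    [0, 0, 0, 0, 0, 0, 0],
    [0, 0, 0, 0, 0, 0, 0],
  ],
)

```text
t: 3.53
tcp_pos: [581.9, 186.7, 153.9]
orientation: [0.364, 0.931, 0.0, 0.0]
ft_force: [0.4, 0.1, 1.4]
width: 0.086
finger_force: 58.4
```

```bash
sed -i 's/^H=.*; A0/H=np.array([486.0,275.5]); A0/' h.py
python3 - <<'E'
from h import *
s=ctrl.sense();print(s['tcp_pos'],s['ft_force'],s['finger_force'],s['width'])
g0=pose(0); 
L=[0,6,12,18,23]
for a,b in zip(L,L[1:]): print(b,inc(*pose(0,b),*pose(0,a)))
print('swing per .05rad',inc(*pose(.05,23),*pose(0,23)))
print(inc(*pose(0)))
E
```

```text
[581.86167189 186.74030088 153.87207634] [0.36926039 0.11782752 1.36897403] 58.39323878288269 0.0859451248741321
6 [ 0.   -0.52  0.    0.04 -0.   -0.08]
12 [ 0.   -0.52  0.    0.04  0.   -0.08]
18 [ 0.   -0.52 -0.    0.04  0.   -0.08]
23 [ 0.   -0.44  0.    0.03 -0.   -0.07]
swing per .05rad [ 0.1   0.    0.71  0.   -0.15 -0.  ]
[ 0.    0.   -0.    0.02  0.01  0.02]
```

servo_tool(
  increments=[
    [0, -0.26, 0, 0.02, 0, -0.04, 0],
    [0, -0.26, 0, 0.02, 0, -0.04, 0],
    [0, -0.26, 0, 0.02, 0, -0.04, 0],
    [0, -0.26, 0, 0.02, 0, -0.04, 0],
    [0, -0.26, 0, 0.02, 0, -0.04, 0],
  ],
)

```text
t: 3.95
tcp_pos: [578.8, 189.6, 161.9]
orientation: [0.364, 0.93, -0.017, 0.044]
ft_force: [1.8, -0.8, 1.0]
width: 0.088
finger_force: 58.5
```

servo_tool(
  increments=[
    [0, -0.26, 0, 0.02, 0, -0.04, 0],
    [0, -0.22, 0, 0.02, 0, -0.04, 0],
    [0, -0.22, 0, 0.02, 0, -0.04, 0],
    [0, 0, 0, 0, 0, 0, 0],
    [0, 0, 0, 0, 0, 0, 0],
  ],
)

```text
t: 4.37
tcp_pos: [576.9, 191.4, 166.3]
orientation: [0.363, 0.929, -0.025, 0.066]
ft_force: [3.1, -2.4, 0.3]
width: 0.086
finger_force: 58.4
```

Run:
```python
from h import *
s=ctrl.sense();print(s['tcp_pos'],s['ft_force'],s['ft_torque'],s['finger_force'],s['width'])
print(inc(*pose(0,23)),inc(*pose(0,21)))
```

```text
[576.85487861 191.36893532 166.26224643] [ 3.05324002 -2.38033779  0.31858617] [-0.29016676 -0.38096884  0.03162494] 58.37072789669037 0.08560662095423385
[0.01 0.02 0.   0.01 0.01 0.03] [0.01 0.19 0.   0.   0.01 0.05]
```

servo_tool(
  increments=[
    [0.05, 0, 0.36, 0, -0.08, 0, 0],
    [0.05, 0, 0.36, 0, -0.08, 0, 0],
    [0.05, 0, 0.36, 0, -0.08, 0, 0],
    [0.05, 0, 0.36, 0, -0.08, 0, 0],
    [0.05, 0, 0.36, 0, -0.08, 0, 0],
  ],
)

```text
t: 4.78
tcp_pos: [565.0, 180.0, 166.1]
orientation: [0.423, 0.904, -0.029, 0.063]
ft_force: [4.2, -1.5, -0.1]
width: 0.085
finger_force: 58.5
```

```bash
cat > st.py <<'E'
from h import *
import sys
s=ctrl.sense(); p=s['tcp_pos']; R=Ro.from_quat(s['orientation']).as_matrix()
t,r=tang(p); e=A0-t; rad=np.array([np.cos(e),np.sin(e),0]); out=np.array([np.sin(e),-np.cos(e),0])
y=-R[:,1]; ty=A0-np.arctan2(y[0],-y[1]) 
print('t',t.round(3),'t_tool',ty.round(3),'r',r.round(1),'z',p[2].round(1),'F rad/out/z',(s['ft_force']@np.c_[rad,out,[0,0,1]]).round(1),'grip',s['finger_force'].__round__(1))
T=float(sys.argv[1]);L=float(sys.argv[2]);print('to',T,L,inc(*pose(T,L)), 'r,z want',tang(pose(T,L)[0])[1],pose(T,L)[0][2])
E
python3 st.py .25 24
```

```text
t 0.134 t_tool 0.13 r 123.9 z 166.1 F rad/out/z [ 3.8 -2.3 -0.1] grip 58.5
to 0.25 24.0 [ 0.25 -0.09  1.7   0.04 -0.36  0.  ] r,z want 123.07920781361102 165.65487143832178
```

servo_tool(
  increments=[
    [0.1, 0, 0.71, 0.01, -0.15, 0, 0],
    [0.1, 0, 0.71, 0.01, -0.15, 0, 0],
    [0.1, 0, 0.71, 0.01, -0.15, 0, 0],
    [0.1, 0, 0.71, 0.01, -0.15, 0, 0],
    [0.1, 0, 0.71, 0.01, -0.15, 0, 0],
  ],
)

```text
t: 5.2
tcp_pos: [539.3, 163.7, 166.3]
orientation: [0.532, 0.844, -0.038, 0.06]
ft_force: [3.2, -5.6, 2.2]
width: 0.085
finger_force: 58.8
```

```bash
python3 st.py .65 24
```

```text
t 0.381 t_tool 0.381 r 123.8 z 166.3 F rad/out/z [ 6.5 -0.4  2.2] grip 58.8
to 0.65 24.0 [ 0.55 -0.05  3.81  0.13 -0.82 -0.  ] r,z want 123.07920781361099 165.65487143832178
```

servo_tool(
  increments=[
    [0.1, 0, 0.71, 0, -0.15, 0, 0],
    [0.1, 0, 0.71, 0, -0.155, 0, 0],
    [0.1, 0, 0.71, 0, -0.155, 0, 0],
    [0.1, 0, 0.71, 0, -0.155, 0, 0],
    [0.1, 0, 0.71, 0, -0.155, 0, 0],
  ],
)

```text
t: 5.62
tcp_pos: [509.8, 153.7, 166.0]
orientation: [0.634, 0.77, -0.045, 0.054]
ft_force: [2.2, -4.6, 1.8]
width: 0.085
finger_force: 58.7
```

```bash
python3 st.py .88 24
```

```text
t 0.632 t_tool 0.632 r 124.1 z 166.0 F rad/out/z [ 4.9 -1.3  1.8] grip 58.7
to 0.88 24.0 [ 0.5  -0.07  3.52  0.12 -0.75 -0.01] r,z want 123.07920781361099 165.65487143832178
```

servo_tool(
  increments=[
    [0.1, 0, 0.71, 0, -0.155, 0, 0],
    [0.1, 0, 0.71, 0, -0.155, 0, 0],
    [0.1, 0, 0.71, 0, -0.155, 0, 0],
    [0.1, 0, 0.71, 0, -0.155, 0, 0],
    [0.1, 0, 0.71, 0, -0.155, 0, 0],
  ],
)

```text
t: 6.03
tcp_pos: [478.8, 151.4, 165.9]
orientation: [0.725, 0.685, -0.051, 0.048]
ft_force: [0.9, -1.4, 0.5]
width: 0.089
finger_force: 58.7
```

```bash
python3 st.py 1.0 24
python3 - <<'E'
from h import *
p,im,d=grab('scene'); cv2.imwrite('pics/s3.png',cv2.resize(im[135:275,160:350],None,fx=4,fy=4,interpolation=cv2.INTER_CUBIC)[...,::-1])
p,im,d=grab('top'); W=cloud(p,d); m=red(im)&(d>0)&(W[...,2]>100)&(W[...,0]<600)&(W[...,1]<260)&(W[...,0]>400)
t,r=tang(W); m&=(W[...,2]<160)
for lo in range(40,215,25):
    k=m&(r>lo)&(r<lo+25)
    if k.sum(): print(lo,k.sum(),t[k].mean().round(3),W[...,2][k].mean().round(1))
E
```

```text
t 0.884 t_tool 0.882 r 124.3 z 165.9 F rad/out/z [ 1.3 -0.9  0.5] grip 58.7
to 1.0 24.0 [ 0.23 -0.09  1.67  0.05 -0.36 -0.  ] r,z want 123.07920781361099 165.65487143832178
165 2 0.891 139.2
```

View pics/s3.png

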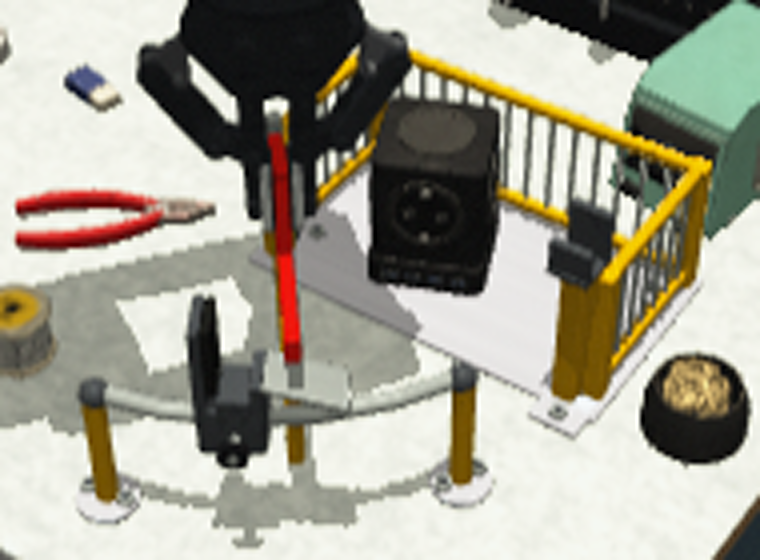

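The scene view shows the bar raised and the gate open to about 0.88 rad. The bar tip is over the ramp at about (292,355) in the crop, with the saddle stop to its left at (203,350). Moving on to 1.0.

servo_tool(
  increments=[
    [0.06, 0, 0.45, 0, -0.1, 0, 0],
    [0.06, 0, 0.45, 0, -0.1, 0, 0],
    [0.06, 0, 0.45, 0, -0.1, 0, 0],
    [0.03, 0, 0.2, 0, -0.04, 0, 0],
    [0, 0, 0, 0, 0, 0, 0],
  ],
)

```text
t: 6.55
tcp_pos: [465.8, 152.8, 165.8]
orientation: [0.76, 0.646, -0.053, 0.045]
ft_force: [1.6, -3.2, 2.3]
width: 0.086
finger_force: 58.9
```

servo_tool(
  increments=[
    [0.02, 0, 0.14, 0, -0.03, 0, 0],
    [0, 0, 0, 0, 0, 0, 0],
  ],
)

```text
t: 6.72
tcp_pos: [464.7, 153.0, 165.8]
orientation: [0.763, 0.642, -0.053, 0.045]
ft_force: [0.4, -3.0, 2.5]
width: 0.082
finger_force: 59.0
```

```bash
python3 st.py 1.027 24
```

```text
t 0.998 t_tool 0.997 r 124.4 z 165.8 F rad/out/z [ 2.9 -0.9  2.5] grip 59.0
to 1.027 24.0 [ 0.06 -0.09  0.43  0.03 -0.09 -0.  ] r,z want 123.07920781361099 165.65487143832178
```

Creep towards the stop, checking the force at each step.

servo_tool(
  increments=[
    [0.03, 0, 0.21, 0, -0.045, 0, 0],
    [0.02, 0, 0.14, 0, -0.03, 0, 0],
    [0, 0, 0, 0, 0, 0, 0],
  ],
)

```text
t: 6.97
tcp_pos: [461.6, 153.5, 165.8]
orientation: [0.771, 0.633, -0.054, 0.044]
ft_force: [-0.1, -2.9, 2.0]
width: 0.088
finger_force: 59.0
```

```bash
python3 st.py 1.03 24
```

```text
t 1.023 t_tool 1.022 r 124.4 z 165.8 F rad/out/z [ 2.9 -0.5  2. ] grip 59.0
to 1.03 24.0 [ 0.02 -0.09  0.11  0.03 -0.02 -0.  ] r,z want 123.07920781361099 165.65487143832178
```

servo_tool(
  increments=[
    [0.01, 0, 0.1, 0, -0.02, 0, 0],
    [0, 0, 0, 0, 0, 0, 0],
  ],
)

```text
t: 7.13
tcp_pos: [460.9, 153.7, 165.8]
orientation: [0.773, 0.63, -0.054, 0.044]
ft_force: [-0.5, -2.8, 2.8]
width: 0.083
finger_force: 59.1
```

```bash
python3 st.py 1.03 24
python3 - <<'E'
from h import *
p,im,d=grab('scene'); cv2.imwrite('pics/s4.png',cv2.resize(im[165:265,190:290],None,fx=6,fy=6,interpolation=cv2.INTER_CUBIC)[...,::-1])
E
```

```text
t 1.029 t_tool 1.029 r 124.4 z 165.8 F rad/out/z [ 2.8 -0.1  2.8] grip 59.1
to 1.03 24.0 [ 0.01 -0.09  0.01  0.03 -0.   -0.  ] r,z want 123.07920781361099 165.65487143832178
```

View pics/s4.png

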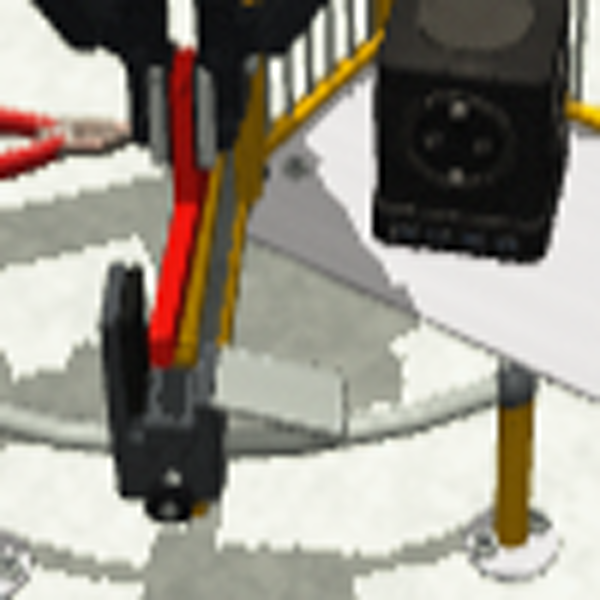

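The bar tip at (163,350) is just right of the stop face at about x=145, above the notch. A little more creep will confirm it by touch.

servo_tool(
  increments=[
    [0.01, 0, 0.1, 0, -0.02, 0, 0],
    [0, 0, 0, 0, 0, 0, 0],
  ],
)

```text
t: 7.35
tcp_pos: [460.1, 153.8, 165.7]
orientation: [0.776, 0.627, -0.054, 0.044]
ft_force: [-1.2, -3.1, 3.4]
width: 0.088
finger_force: 59.1
```

```bash
python3 st.py 1.03 24
```

```text
t 1.035 t_tool 1.036 r 124.4 z 165.7 F rad/out/z [3.3 0.5 3.4] grip 59.1
to 1.03 24.0 [-0.   -0.09 -0.09  0.03  0.02 -0.  ] r,z want 123.07920781361099 165.65487143832178
```

servo_tool(
  increments=[
    [0.01, 0, 0.1, 0, -0.02, 0, 0],
    [0, 0, 0, 0, 0, 0, 0],
  ],
)

```text
t: 7.52
tcp_pos: [459.3, 154.0, 165.8]
orientation: [0.778, 0.625, -0.054, 0.044]
ft_force: [-0.3, -3.6, 4.0]
width: 0.083
finger_force: 59.2
```

```bash
python3 st.py 1.03 24
```

```text
t 1.042 t_tool 1.043 r 124.4 z 165.8 F rad/out/z [ 3.6 -0.5  4. ] grip 59.2
to 1.03 24.0 [-0.01 -0.09 -0.19  0.03  0.04 -0.  ] r,z want 123.07920781361099 165.65487143832178
```

servo_tool(
  increments=[
    [0.01, 0, 0.1, 0, -0.02, 0, 0],
    [0, 0, 0, 0, 0, 0, 0],
  ],
)

```text
t: 7.68
tcp_pos: [459.0, 154.1, 165.8]
orientation: [0.78, 0.622, -0.054, 0.044]
ft_force: [-0.2, -4.2, 2.6]
width: 0.083
finger_force: 59.0
```

```bash
python3 st.py 1.03 24; python3 -c "
from h import *
print(ctrl.sense()['ft_torque'])"
```

```text
t 1.045 t_tool 1.05 r 124.4 z 165.8 F rad/out/z [ 4.1 -0.7  2.6] grip 59.0
to 1.03 24.0 [-0.01 -0.09 -0.28  0.03  0.05 -0.  ] r,z want 123.07920781361099 165.65487143832178
[-0.36654413 -0.03904484  0.3072024 ]
```

Tool rotation is running ahead of position and the z moment has risen, which means light stop contact at about 1.047, as predicted. I back off by about 0.014 rad and lower.

servo_tool(
  increments=[
    [-0.03, 0, -0.22, 0, 0.05, 0, 0],
    [0, 0, 0, 0, 0, 0, 0],
  ],
)

```text
t: 7.85
tcp_pos: [460.7, 153.7, 165.7]
orientation: [0.775, 0.628, -0.054, 0.044]
ft_force: [-1.7, -4.0, 3.2]
width: 0.083
finger_force: 59.2
```

```bash
python3 st.py 1.03 1
```

```text
t 1.031 t_tool 1.034 r 124.4 z 165.7 F rad/out/z [4.2 0.8 3.2] grip 59.2
to 1.03 1.0 [ 0.01  1.91 -0.05 -0.09  0.    0.32] r,z want 129.74986224377483 153.5447015541506
```

servo_tool(
  increments=[
    [0, 0.26, 0, -0.02, 0, 0.04, 0],
    [0, 0.26, 0, -0.02, 0, 0.04, 0],
    [0, 0.26, 0, -0.02, 0, 0.04, 0],
    [0, 0, 0, 0, 0, 0, 0],
  ],
)

```text
t: 8.18
tcp_pos: [459.7, 150.9, 160.9]
orientation: [0.777, 0.629, -0.032, 0.026]
ft_force: [-0.6, -1.3, 2.3]
width: 0.088
finger_force: 59.1
```

```bash
python3 st.py 1.03 1
```

```text
t 1.033 t_tool 1.036 r 127.3 z 160.9 F rad/out/z [1.4 0.3 2.3] grip 59.1
to 1.03 1.0 [ 0.01  1.1  -0.08 -0.05  0.01  0.19] r,z want 129.74986224377483 153.5447015541506
```

servo_tool(
  increments=[
    [0, 0.26, 0, -0.015, 0, 0.045, 0],
    [0, 0.26, 0, -0.015, 0, 0.045, 0],
    [0, 0, 0, 0, 0, 0, 0],
  ],
)

```text
t: 8.43
tcp_pos: [459.6, 149.2, 157.6]
orientation: [0.777, 0.629, -0.018, 0.015]
ft_force: [-1.4, -4.2, 4.9]
width: 0.087
finger_force: 59.4
```

```bash
python3 st.py 1.03 1
```

```text
t 1.031 t_tool 1.035 r 129.0 z 157.6 F rad/out/z [4.4 0.5 4.9] grip 59.4
to 1.03 1.0 [ 0.01  0.59 -0.07 -0.01  0.    0.1 ] r,z want 129.74986224377483 153.5447015541506
```

servo_tool(
  increments=[
    [0, 0.26, 0, -0.01, 0, 0.045, 0],
    [0, 0.2, 0, -0.01, 0, 0.035, 0],
    [0, 0, 0, 0, 0, 0, 0],
  ],
)

```text
t: 8.68
tcp_pos: [459.5, 147.8, 154.8]
orientation: [0.777, 0.63, -0.006, 0.006]
ft_force: [-1.7, -6.7, 6.1]
width: 0.085
finger_force: 59.7
```

```bash
python3 st.py 1.03 0
python3 - <<'E'
from h import *
p,im,d=grab('scene'); cv2.imwrite('pics/s5.png',cv2.resize(im[165:265,190:290],None,fx=6,fy=6,interpolation=cv2.INTER_CUBIC)[...,::-1])
E
```

```text
t 1.03 t_tool 1.035 r 130.4 z 154.8 F rad/out/z [6.9 0.3 6.1] grip 59.7
to 1.03 0.0 [ 0.02  0.24 -0.07  0.01  0.    0.05] r,z want 129.99999999999997 153.0
```

View pics/s5.png

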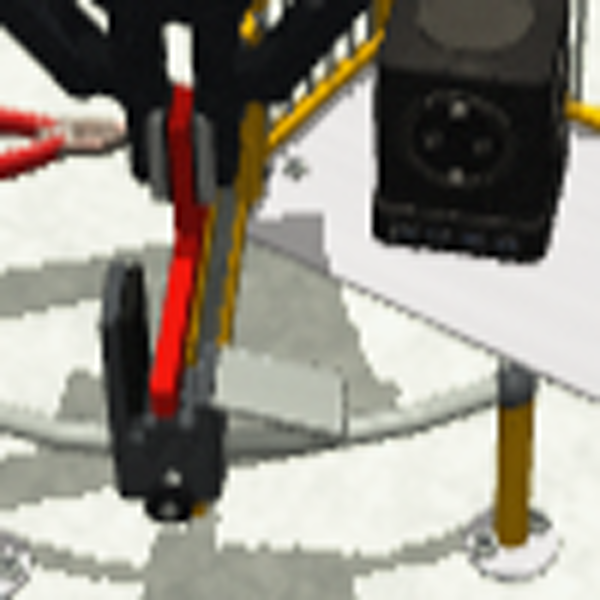

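The bar has dropped into the notch, with its tip at (162,405) between stop and crest. I set it down the last bit and release gently.

servo_tool(
  increments=[
    [0, 0.1, 0, 0, 0, 0.015, 0],
    [0, 0, 0, 0, 0, 0, 10],
    [0, 0, 0, 0, 0, 0, 14],
    [0, 0, 0, 0, 0, 0, 20],
    [0, 0, 0, 0, 0, 0, 28],
  ],
)

```text
t: 9.15
tcp_pos: [459.4, 149.1, 153.7]
orientation: [0.777, 0.63, -0.003, 0.003]
ft_force: [-0.0, -0.4, 0.3]
width: 0.278
finger_force: 0.0
```

servo_tool(
  increments=[
    [0, 0, 0, 0, 0, 0, 36],
    [0, 0, 0, 0, 0, 0, 40],
    [0, 0, 0, 0, 0, 0, 40],
  ],
)

```text
t: 9.4
tcp_pos: [459.5, 148.8, 153.9]
orientation: [0.777, 0.63, -0.003, 0.003]
ft_force: [0.3, 0.3, -0.7]
width: 0.405
finger_force: 0.0
```

```bash
python3 st.py 1.03 0
python3 - <<'E'
from h import *
p,im,d=grab('wrist'); W=cloud(p,d); m=red(im)&(d>0)
P=W[m&(W[...,2]>108)&(W[...,2]<124)&(tang(W)[1]<230)]
l=cv2.fitLine(P[:,:2].astype(np.float32),cv2.DIST_HUBER,0,.01,.01).ravel(); print(l, A0-np.arctan2(*(l[1::-1] if l[1]<0 else -l[1::-1])),len(P))
t,r=tang(P)
for lo in range(40,215,25):
    k=(r>lo)&(r<lo+25)
    if k.sum(): print(lo,k.sum(),t[k].mean().round(3),np.percentile(P[k,2],[10,90]).round(1))
E
```

```text
t 1.032 t_tool 1.034 r 129.4 z 153.9 F rad/out/z [-0.4 -0.2 -0.7] grip 0.0
to 1.03 0.0 [ 0.02  0.14 -0.06 -0.01  0.01  0.02] r,z want 129.99999999999997 153.0
[1.7794062e-01 9.8404121e-01 4.7190009e+02 2.0134512e+02] 1.0046093774349352 2975
40 806 1.018 [117.4 119.7]
65 584 1.014 [117.8 119.5]
90 508 1.012 [117.7 119.5]
115 85 1.014 [117.8 122. ]
165 200 1.007 [117.9 119.5]
190 70 1.009 [117.8 119.3]
```

The bar is level (top at 119 mm along its whole length) and rests in the notch at t≈1.01. Retreating straight up.

servo_tool(
  increments=[
    [0, 0, 0, 0, 0, -0.3, 45],
    [0, 0, 0, 0, 0, -0.5, 45],
    [0, 0, 0, 0, 0, -0.7, 45],
    [0, 0, 0, 0, 0, -0.7, 45],
    [0, 0, 0, 0, 0, -0.7, 45],
  ],
)

```text
t: 9.87
tcp_pos: [459.3, 149.8, 271.0]
orientation: [0.777, 0.63, -0.004, 0.003]
ft_force: [0.1, -0.4, -0.1]
width: 0.45
finger_force: 0.0
```

servo_tool(
  increments=[
    [0, 0, 0, 0, 0, 0, 45],
    [0, 0, 0, 0, 0, 0, 45],
    [0, 0, 0, 0, 0, 0, 45],
    [0, 0, 0, 0, 0, 0, 45],
    [0, 0, 0, 0, 0, 0, 45],
  ],
)

```text
t: 10.28
tcp_pos: [458.7, 149.6, 268.2]
orientation: [0.777, 0.63, -0.005, 0.003]
ft_force: [0.4, -0.3, 0.1]
width: 0.449
finger_force: 0.0
```

Run:
```python
from h import *
p,im,d=grab('scene'); cv2.imwrite('pics/s6.png',cv2.resize(im[135:275,140:360],None,fx=3.5,fy=3.5,interpolation=cv2.INTER_CUBIC)[...,::-1])
p,im,d=grab('wrist'); W=cloud(p,d); m=red(im)&(d>0)
P=W[m&(W[...,2]>100)&(W[...,2]<128)&(tang(W)[1]<230)]; t,r=tang(P)
for lo in range(40,215,50):
    k=(r>lo)&(r<lo+25)
    if k.sum(): print(lo,k.sum(),t[k].mean().round(3),np.median(P[k,2]).round(1))
```

```text
40 259 1.016 118.6
90 181 1.01 118.7
140 50 1.008 118.6
190 98 1.008 118.7
```

View pics/s6.png

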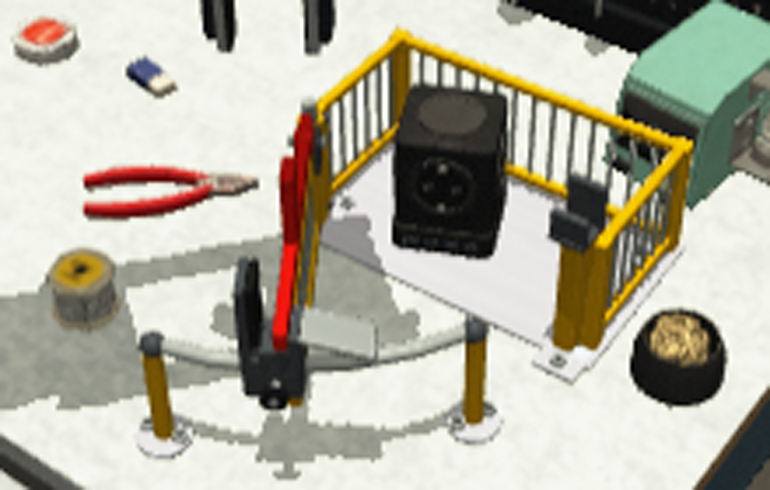

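The gate stands open by itself: the bar is level in the notch at (283,340), the other objects are where they were, and the gripper is clear.

```bash
python3 -c "
from workcell import ctrl; print(ctrl.job_done())"
```

```text
the job is handed in; nothing more can be done
None
```

The yellow gate is open and holds by itself at about 1.01 rad with the latch bar level in the saddle notch; the cube, spool, cleaner and cutters were not touched, and the job was handed in at about 10 s.

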